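# Thread the mandrel out of the covered bench tray

### The job

Take the long steel mandrel out of the green bench tray: it is longer than the opening between the tray's two end covers, so slide it along, tilt it and bring it out one end first, without forcing it against the tray. Finish while still holding it in the gripper, still and about level, all of it at least 10 cm above the top of the tray. Leave the loupe, the ring box and the jar where they stand.

Things in the scene. Friction and masses are not known exactly. Their poses are not given: they have to be found in the camera images.
- tray: Fixed green plastic jeweller's tray, outside 420 x 180 x 68 high (all sizes in mm), its length roughly across the robot's front. Origin: centre of its underside, on the bench; x along its length, y across, z up. Walls 10 thick; floor top at z 8. A fixed flat cover lies over each end, from the end wall in to x = +-90; the space inside runs under the covers to x = +-200.
- opening (a point): Centre of the tray's opening, level with the covers' top (68 above the bench); axes as the tray's. The opening, the only way in or out, is 180 along the tray x 160 across, between the two covers and the two long walls.
- tip_cover_edge (a point): Middle of the inner edge of the cover over the mandrel's tip, on its top, at tray x = 90, z = 68; the other cover mirrors it at x = -90. The covers are 6 thick: underside at z 62.
- tip_rest (a point): Middle of the seat of the low fixed wooden rest near the tip, at tray x = 65, z = 24; the other rest mirrors it at x = -65. Each is a bar 8 along x and 70 across y, with two 6 high lips (tops at z 30) that start 12 either side of the middle.
- mandrel: Loose straight mandrel, 260 long, 0.18 to 0.37 kg, lying on the rests along the tray, both ends under the covers. Origin: mid-length on its axis, 34 above the bench, at start up to 20 either way along the tray. x runs from handle to tip, as the tray's x. Wooden handle 20 square, x = -130 to -30; round steel shank 20 diameter to x = 97, then 14 to x = 115, then 10 to the tip at 130.
- balance (a point): Point of balance of the mandrel, on its axis, on the shank 8 from mid-length towards the tip: the place to grip it, across its 20 diameter. Its axis is 26 above the tray's floor at the start.
- tip_end (a point): Thin steel end of the mandrel, on its axis (mandrel x = 130).
- butt_end (a point): Handle end of the mandrel, on its axis (mandrel x = -130).
- loupe: Bystander: chromed folding loupe with a black cover, 76 x 34 x 34 high, standing on the bench near the tray's long side that is away from the robot. Origin: centre of the round lens barrel's underside.
- ring_box: Bystander: black ring box 55 x 55 x 34 with a ring in it (57 high in all), beside the same long side. Origin: centre of its underside.
- polish_jar: Bystander: small lidded jar, 52 in diameter, 50 high, beside the same long side. Origin: centre of its underside.

How it is judged:
By the outcome, as a careful person would: the job done as asked, in the order asked, and still so for the second after the job is handed in, while the arm keeps its last pose, push and grip.
It also fails if it takes over 40 s, if anything falls off the work surface, if the arm or the gripper's body presses on something with over 40 N, if the wrist force passes 120 N, or if a joint passes its speed limit or range.

### The arm

A 6-joint arm with a two-finger parallel gripper is mounted at the origin on the work surface. World frame = base frame: x ahead of the robot, y to its left, z up, the work surface at z = 0. Lengths are in m, angles in degrees, forces in N, time in s.
With the tool pointing down it reaches from about 0.325 to 0.875 m from the base axis. Payload 4.4 kg.
Tool frame: the origin (TCP) lies between the finger pads; the fingertips stand 19 mm ahead of it and the grasp point (between the pads) is the TCP; z points along the fingers, x is the direction in which the jaws open and shut, and the axes are right-handed (so a half turn about z gives the same grasp; the last joint's range is limited). The gripper opens to 85 mm and grips with 20 to 120 N. Pads are 22 mm wide; open, the fingers measure 114 mm over their backs; the gripper's body (76 mm by 85 mm) begins 54 mm behind the grasp point. The pads swing forward as they close: fully open they stand 13 mm farther back than shut.
Start: joints at [-85.227, 11.837, 88.321, -0, 79.842, -8.623], TCP at [0.133, -0.559, 0.25] pointing down, gripper open.
Joint ranges: [-156.59, 156.59], [-49.26, 127.26], [12.9, 141.05], [-63.56, 243.56], [4.71, 150.69], [-161.64, 161.64]. Speed limits (degrees/s): [159.86, 159.86, 180, 180, 180, 180].

### API

Orientations are given as a 3x3 rotation matrix whose columns are the frame's x, y, z axes.
In Python, from station import monitor, vision, manip gives the robot as it stands.
- The arm moves only by the shell command python3 -m inch 'ROWS' [OPENING]. ROWS is text: rows parted by semicolons, each of 4 numbers parted by spaces: the shift along the tool's x, y, z in m, then the turn about the tool's z in degrees. In form: dx dy dz turn; .... A call has 1 to 12 rows; each row is the pose to reach, as a shift and turn from the pose commanded when the call began, along the tool's axes at that moment; what a row does not reach only later rows make up. A row lasts 1/12 s, in which the tool goes at most 41.7 mm and 7.16 degrees, less where a joint would pass 70% of its speed; a pose out of reach is approached as far as the arm can. A call with a gripper value outside its range is refused whole. OPENING is the opening, from -1 (shut) to 1 (fully open), set as the call begins (- or left out, the last holds). The fingers move at their own pace and stop on an object; the grip force is fixed at half the most. Time passes only in rows, so rows that repeat a pose let the fingers close. It gives the time, the measured TCP pose, the force and the opening at its end, in the units of the state.
- monitor.observe(): the state, without advancing time (a new reading comes with each control period).
- vision.get_image(name): name is "scene" or "side" or "wrist"; returns a dict with "image" (480x640x3 uint8, blue, green, red), "mtx" (3x3 intrinsics, pixels), "rvec" (rotation vector, rad) and "tvec" (3), from world to camera coordinates, as OpenCV has them. Camera axes: x right, y down, z forward; pixel columns grow to the right and rows downward; lengths in m; the calibration is good to about 2 mm. A picture is of the moment at which its call begins. There is no depth.
- manip.job_done(): hands the job in, once; it reports no verdict.
The state is a dict: "time": time; "q": joint angles; "qd": joint speeds; "joint_torque": joint torques, N m; "ee_pos": TCP position; "eef_rot": TCP orientation; "ft_force": force on the tool from outside, world axes, zero at the start; "torque": the same for the moment, N m; "opening": opening from 0.0 (shut) to 1.0 (fully open).
Only numpy, scipy, OpenCV 4.12 (cv2) and the standard library are available. Lean on these libraries where they do the work, as an engineer would, in place of code of your own. Each camera call takes 0.05 s, during which the arm holds its last target.

## Working session

There is one attempt and no reset: what is moved stays moved. The work goes in short steps, Python scripts to look and compute and a shell command to move; the robot and the scene stay as the last step left them, time stands still between calls to the robot, and variables do not carry over. Pictures are saved under pics/ and viewed, and the job is handed in when it is done.

```bash
ls; mkdir -p pics; python3 - <<'E'
from station import monitor, vision, manip
import cv2,numpy as np,pickle
print(monitor.observe())
for n in ["scene","side","wrist"]:
    d=vision.get_image(n); cv2.imwrite(f"pics/{n}0.png",d["image"]); pickle.dump(d,open(f"{n}0.pkl","wb"))
    R=cv2.Rodrigues(d["rvec"])[0]; print(n,(-R.T@np.ravel(d["tvec"])).round(3),R.round(2).tolist())
E
```

```text
pics
{'time': 0.0, 'q': array([-8.52283031e+01,  1.18852075e+01,  8.84060574e+01, -1.96621534e-03,
        7.98417111e+01, -8.62213301e+00]), 'qd': array([ 0.04883338,  0.03224052,  0.00659394,  0.0406598 ,  0.00659355,
       -0.05774671]), 'joint_torque': array([-8.40635312e-04, -3.83038831e+01, -2.91594189e+01, -3.14875497e-04,
        1.05731413e-02, -2.21946902e-05]), 'ee_pos': array([ 0.13312152, -0.55863245,  0.2491058 ]), 'eef_rot': array([[ 2.31648811e-01, -9.72799454e-01, -2.26724642e-04],
       [-9.72796762e-01, -2.31648709e-01,  2.31001375e-03],
       [-2.29970058e-03, -3.14554941e-04, -9.99997306e-01]]), 'ft_force': array([ 0.14765943, -0.40296654,  0.31317304]), 'torque': array([ 0.01858133,  0.05274025, -0.01613127]), 'opening': 1.0008888208118736}
scene [ 0.997 -0.633  0.683] [[0.9, 0.43, -0.01], [0.27, -0.58, -0.77], [-0.34, 0.69, -0.64]]
side [ 0.309 -0.626  0.816] [[0.87, -0.5, -0.0], [-0.36, -0.62, -0.7], [0.34, 0.61, -0.72]]
wrist [ 0.2   -0.544  0.373] [[0.23, -0.97, -0.0], [-0.94, -0.22, 0.27], [-0.26, -0.06, -0.96]]
```

View pics/scene0.png

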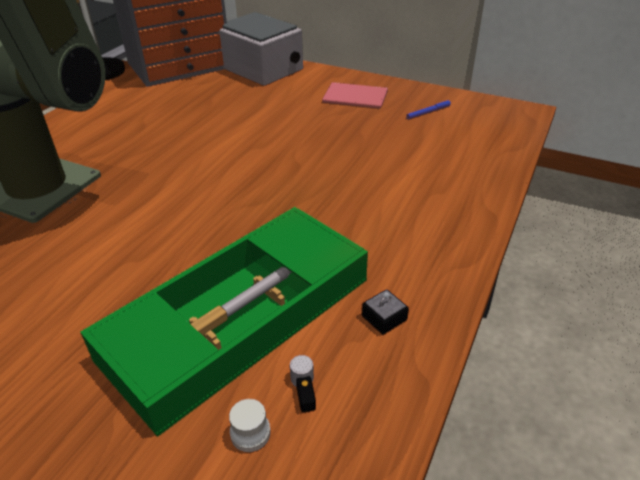

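View pics/side0.png

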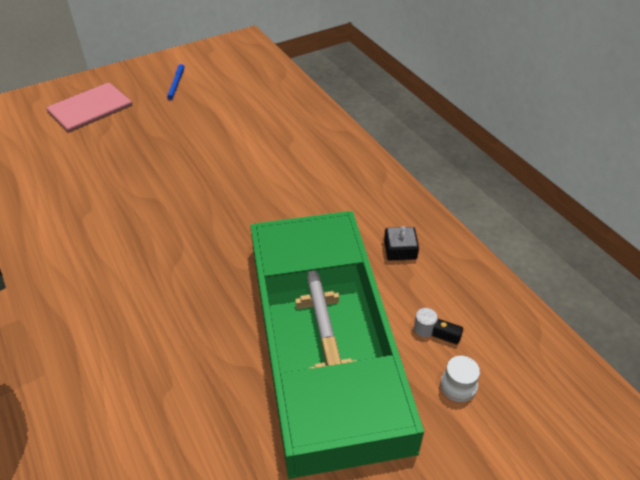

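View pics/wrist0.png

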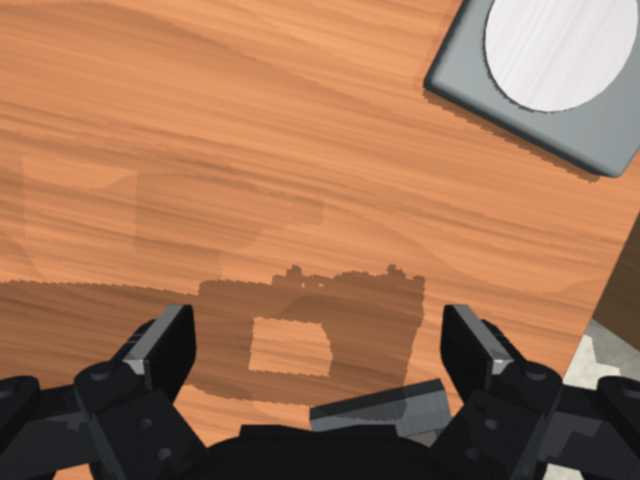

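The scene view shows the tray with the tip (steel) at about (285,272) and the handle at about (205,325). The side view agrees, with the tip at (314,275). I'll enlarge both to read corners.

```bash
python3 - <<'E'
import cv2
a=cv2.imread("pics/scene0.png")[200:440,80:400]; cv2.imwrite("pics/sc_crop.png",cv2.resize(a,(800,600),interpolation=cv2.INTER_CUBIC))
a=cv2.imread("pics/side0.png")[205:475,200:480]; cv2.imwrite("pics/sd_crop.png",cv2.resize(a,None,fx=2.2,fy=2.2,interpolation=cv2.INTER_CUBIC))
E
```

```text
(no output)
```

View pics/sc_crop.png

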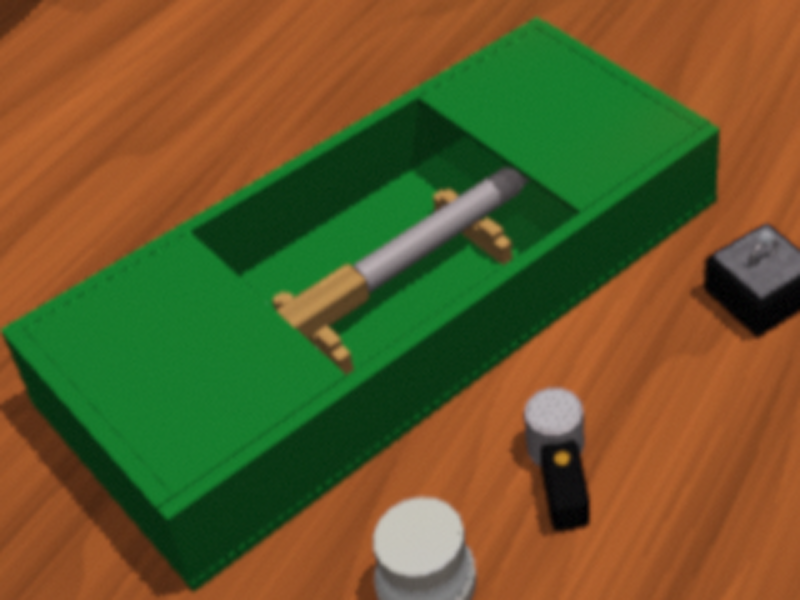

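View pics/sd_crop.png

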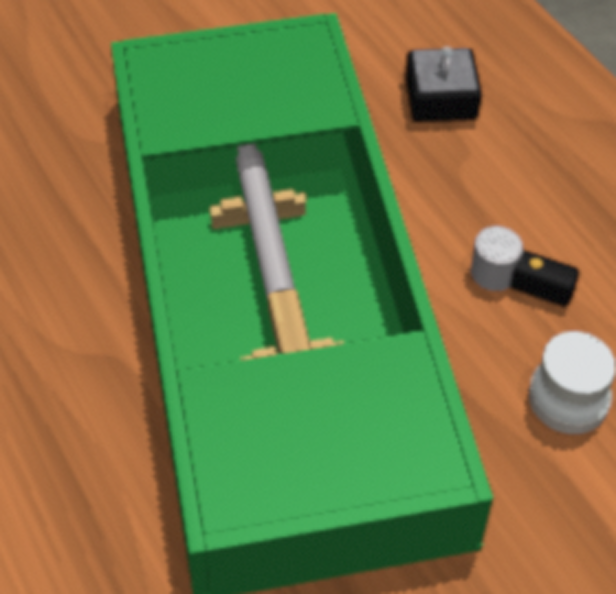

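```bash
cat > h.py <<'E'
import cv2,numpy as np,pickle
from scipy.optimize import least_squares
def proj(d,P): return cv2.projectPoints(np.array(P,float).reshape(-1,3),np.array(d["rvec"]),np.array(d["tvec"]),np.array(d["mtx"]),None)[0].reshape(-1,2)
def plane(d,uv,z):
    R=cv2.Rodrigues(np.array(d["rvec"]))[0];c=-R.T@np.ravel(d["tvec"]);r=R.T@np.linalg.inv(d["mtx"])@np.array([uv[0],uv[1],1.]);return c+r*(z-c[2])/r[2]
E
python3 - <<'E'
from h import *
S=pickle.load(open("scene0.pkl","rb"));D=pickle.load(open("side0.pkl","rb"))
P=np.array([[210,90],[210,-90],[-210,-90],[-210,90],[90,80],[90,-80],[-90,80],[-90,-80]])/1e3
s=np.array([[538,18],[718,130],[165,517],[6,332],[418,99],[580,212],[192,232],[350,370]])/2.5+[80,200]
d=np.array([[113,43],[336,14],[491,497],[192,550],[143,158],[360,127],[182,370],[424,331]])/2.2+[200,205]
def W(p,z=.068,P=P):
    c,q=np.cos(p[2]),np.sin(p[2]);return np.c_[p[0]+c*P[:,0]-q*P[:,1],p[1]+q*P[:,0]+c*P[:,1],np.full(len(P),z)]
for k in (0,1,2):
    f=lambda p:np.r_[((proj(S,W(p))-s)*(k!=2)).ravel(),((proj(D,W(p))-d)*(k!=1)).ravel()]
    r=least_squares(f,[.5,-.1,1.5],loss="soft_l1");print(r.x,np.rad2deg(r.x[2]));
    if k==0: p=r.x;print(r.fun.reshape(-1,2).round(1).tolist())
c,q=np.cos(p[2]),np.sin(p[2])
def loc(w): w=w[:2]-p[:2];return (np.array([c*w[0]+q*w[1],-q*w[0]+c*w[1]])*1e3).round(1)
for im,o,k,pts in((S,[80,200],2.5,[(361,279),(430,236),(495,190),(512,181)]),(D,[200,205],2.2,[(280,291),(265,220),(252,170),(249,155)])):
    for u in pts: print(u,loc(plane(im,np.array(u)/k+o,.034)))
np.save("tray.npy",p)
E
```

```text
[ 0.59709505 -0.13560992  1.23446153] 70.72943586150046
[[-1.1, -1.2], [0.6, -1.1], [0.1, 1.1], [-3.7, -1.5], [-0.7, -1.2], [-0.3, -0.6], [-1.6, -0.7], [-1.8, 1.6], [-0.2, -1.3], [1.3, -1.6], [2.8, -0.0], [-0.2, 0.6], [0.6, -1.9], [0.7, -1.8], [-1.2, -1.0], [1.1, -1.4]]
[ 0.59887315 -0.13565559  1.23284713] 70.63693739790642
[ 0.59556624 -0.13657039  1.23649171] 70.84575629304346
(361, 279) [-23.9  -0.6]
(430, 236) [30.3 -2.4]
(495, 190) [88.1 -0.1]
(512, 181) [101.9  -1.8]
(280, 291) [-21.2   2.2]
(265, 220) [41.1  1.1]
(252, 170) [88.9  2. ]
(249, 155) [103.7   1.6]
```

```bash
cat >> h.py <<'E'
p=np.load("tray.npy")
def tw(x,y=0,z=None):
    c,q=np.cos(p[2]),np.sin(p[2]);x,y=x/1e3,y/1e3;return np.array([p[0]+c*x-q*y,p[1]+q*x+c*y,z/1e3])
def st():
    from station import monitor
    o=monitor.observe();R=np.array(o["eef_rot"]);c,q=np.cos(p[2]),np.sin(p[2]);w=np.array(o["ee_pos"])-[p[0],p[1],0]
    print("t",round(o["time"],2),"tray xyz",(np.array([c*w[0]+q*w[1],-q*w[0]+c*w[1],w[2]])*1e3).round(1),"F",np.round(o["ft_force"],1),"M",np.round(o["torque"],2),"open",round(o["opening"],3),"toolx yaw-tray",round(np.degrees(np.arctan2(R[1,0],R[0,0])-p[2]),2),"tilt",R[:,2].round(3),"q",np.round(o["q"],0))
    return o
def go(x,y,z):
    o=st();d=np.array(o["eef_rot"]).T@(tw(x,y,z)-o["ee_pos"]);print("d tool mm",(d*1e3).round(1))
E
python3 -c "
from h import *
go(-42,0,160)"
```

```text
t 0.15 tray xyz [-552.6  298.3  249.4] F [0.3 0.8 0.3] M [-0.    0.01  0.02] open 1.0 toolx yaw-tray -147.33 tilt [-0.     0.002 -1.   ] q [-85.  12.  88.   0.  80.  -9.]
d tool mm [-268.7 -526.7   90. ]
```

```bash
python3 -m inch '-0.006 -0.011 0 -1; -0.02 -0.04 0 -4; -0.038 -0.075 0 -9; -0.057 -0.112 0 -15; -0.076 -0.149 0 -21; -0.095 -0.186 0 -27; -0.114 -0.223 0 -33; -0.133 -0.26 0 -39; -0.152 -0.297 0 -45; -0.171 -0.334 0 -51; -0.19 -0.371 0 -56; -0.208 -0.408 0 -57.3' 1; python3 -c "
from h import *
go(-42,0,160)"
```

```text
time: 1.15
ee_pos: [0.4831, -0.2596, 0.2503]
eef_rot: [[0.945, -0.326, 0.0], [-0.326, -0.945, 0.0], [-0.0, -0.0, -1.0]]
ft_force: [-0.8, -1.2, -0.5]
opening: 1.001
t 1.15 tray xyz [-154.7   66.7  250.3] F [-0.8 -1.2 -0.5] M [-0.02 -0.   -0.04] open 1.001 toolx yaw-tray -89.77 tilt [ 0.  0. -1.] q [-37.   9.  92.   0.  79. -18.]
d tool mm [  67.1 -112.4   90.3]
```

```bash
python3 -m inch '0.017 -0.028 0.02 0; 0.034 -0.056 0.045 0; 0.05 -0.084 0.068 0; 0.06 -0.103 0.082 0; 0.066 -0.112 0.09 0; 0.066 -0.112 0.09 0; 0.066 -0.112 0.09 0' 1; python3 - <<'E'
from h import *
from station import vision
st()
d=vision.get_image("wrist"); cv2.imwrite("pics/wrist1.png",d["image"]); pickle.dump(d,open("wrist1.pkl","wb"))
print(proj(d,[tw(90,80,68),tw(90,-80,68),tw(-90,80,68),tw(-90,-80,68),tw(-22.5,0,34),tw(-42,0,34),tw(65,0,24)]).round(0).tolist())
E
```

```text
time: 1.73
ee_pos: [0.5809, -0.1784, 0.1602]
eef_rot: [[0.944, -0.329, -0.001], [-0.329, -0.944, -0.0], [-0.001, 0.001, -1.0]]
ft_force: [-0.3, -0.2, 1.0]
opening: 1.001
t 1.73 tray xyz [-45.7   1.2 160.2] F [-0.3 -0.2  1. ] M [-0.01 -0.01  0.02] open 1.001 toolx yaw-tray -89.95 tilt [-0.001 -0.    -1.   ] q [-25.  21.  88.  -0.  71.  -6.]
[[145.0, -29.0], [492.0, -29.0], [180.0, 325.0], [457.0, 326.0], [318.0, 200.0], [318.0, 231.0], [318.0, 47.0]]
```

View pics/wrist1.png

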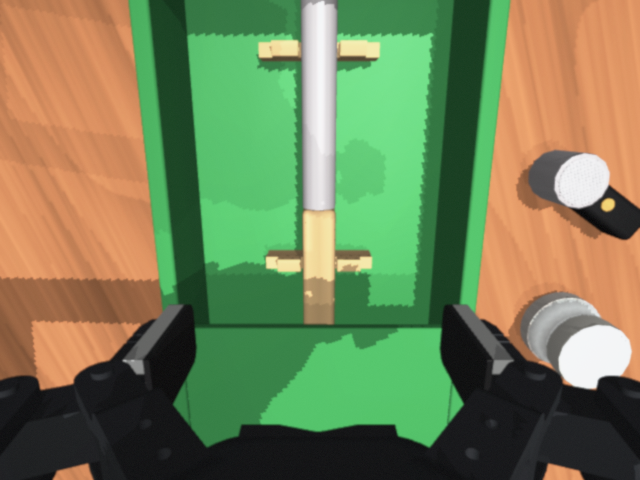

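Wrist view: the cover edge is at row 326, as predicted. The mandrel is centred at column 319 and the handle joint is at row 209. The near rest is at about row 262.

```bash
python3 - <<'E'
from h import *
d=pickle.load(open("wrist1.pkl","rb"))
def loc(w):
    c,q=np.cos(p[2]),np.sin(p[2]);w=(w-[p[0],p[1],0])*1e3;return round(c*w[0]+q*w[1],1),round(-q*w[0]+c*w[1],1)
print(loc(plane(d,(319,209),.044)),"rest lip front",loc(plane(d,(268,258),.030)),loc(plane(d,(372,270),.030)), "far rest",loc(plane(d,(260,58),.030)),loc(plane(d,(380,42),.03)),"edge",loc(plane(d,(319,326),.068)))
go(-42,0,40)
E
```

```text
(np.float64(-26.3), np.float64(-0.5)) rest lip front (np.float64(-61.4), np.float64(32.5)) (np.float64(-69.6), np.float64(-35.2)) far rest (np.float64(58.4), np.float64(33.3)) (np.float64(66.8), np.float64(-34.8)) edge (np.float64(-90.3), np.float64(-0.6))
t 1.78 tray xyz [-46.5   0.7 161.2] F [0.1 0.4 0.2] M [ 0.04  0.02 -0.04] open 1.003 toolx yaw-tray -90.03 tilt [ 0.    -0.001 -1.   ] q [-25.  21.  88.  -0.  71.  -6.]
d tool mm [  0.6  -4.6 121.2]
```

```bash
python3 -m inch '0 -0.002 0.02 0; 0 -0.004 0.045 0; 0 -0.004 0.07 0; 0 -0.004 0.092 0; 0 -0.004 0.108 0; 0 -0.004 0.118 0; 0 -0.004 0.123 0; 0 -0.004 0.123 0' 1; python3 -m inch '0 0 0 0; 0 0 0 0; 0 0 0 0; 0 0 0 0; 0 0 0 0; 0 0 0 0' -1;  python3 -c "
from h import *
go(4,0,39)"
```

```text
time: 2.45
ee_pos: [0.5821, -0.1758, 0.0374]
eef_rot: [[0.943, -0.332, -0.0], [-0.332, -0.943, -0.0], [-0.0, 0.0, -1.0]]
ft_force: [0.3, -0.1, 0.4]
opening: 0.999
time: 2.95
ee_pos: [0.5831, -0.175, 0.0381]
eef_rot: [[0.944, -0.33, 0.001], [-0.33, -0.944, -0.001], [0.001, 0.0, -1.0]]
ft_force: [0.1, 0.1, -0.8]
opening: 0.224
t 2.95 tray xyz [-41.8   0.2  38.1] F [ 0.1  0.1 -0.8] M [-0.02 -0.06 -0.01] open 0.224 toolx yaw-tray -90.02 tilt [ 0.001 -0.001 -1.   ] q [-25.  30.  92.  -0.  58.  -6.]
d tool mm [  0.2 -45.8  -0.9]
```

```bash
python3 -m inch '0 0 -0.001 0; 0 0 -0.003 0; 0 0 -0.005 0; 0 0 -0.005 0' -1; python3 -m inch '0 -0.002 0 0; 0 -0.006 0 0; 0 -0.012 0 0; 0 -0.019 0 0; 0 -0.026 0 0; 0 -0.033 0 0; 0 -0.039 0 0; 0 -0.044 0 0; 0 -0.048 0 0; 0 -0.05 0 0; 0 -0.05 0 0' -1;  python3 - <<'E'
from h import *
from station import vision
st()
for n in ("scene","wrist"):
    d=vision.get_image(n); cv2.imwrite(f"pics/{n}2.png",d["image"] if n=="wrist" else cv2.resize(d["image"][200:440,80:400],(800,600))); pickle.dump(d,open(n+"2.pkl","wb"))
E
```

```text
time: 3.28
ee_pos: [0.5822, -0.1747, 0.0421]
eef_rot: [[0.944, -0.33, -0.001], [-0.33, -0.944, 0.0], [-0.001, 0.0, -1.0]]
ft_force: [-0.2, -0.3, -2.8]
opening: 0.224
time: 4.2
ee_pos: [0.5992, -0.1271, 0.0423]
eef_rot: [[0.944, -0.33, -0.0], [-0.33, -0.944, 0.0], [-0.0, -0.0, -1.0]]
ft_force: [-0.4, -0.5, -1.9]
opening: 0.221
t 4.2 tray xyz [ 8.7  0.8 42.3] F [-0.4 -0.5 -1.9] M [-0.11  0.08  0.01] open 0.221 toolx yaw-tray -90.0 tilt [-0.  0. -1.] q [-20.  30.  91.   0.  59.  -1.]
```

View pics/scene2.png

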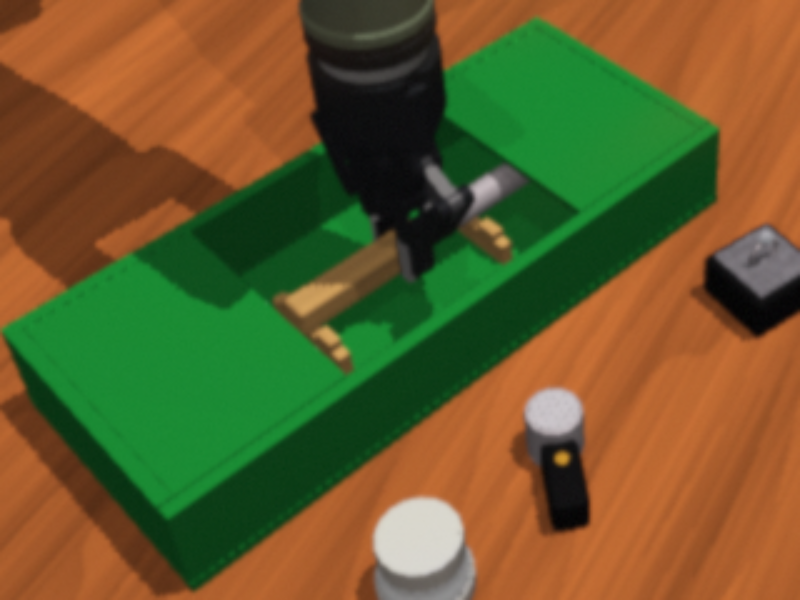

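View pics/wrist2.png

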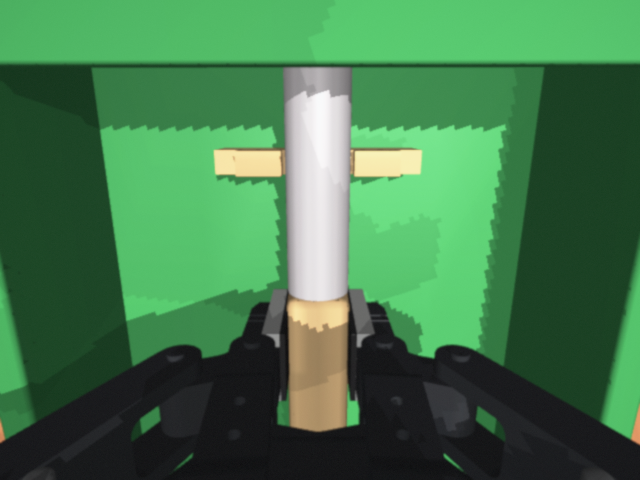

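```bash
python3 -m inch '0 0 0.001 0; 0 0 0.003 0; 0 0 0.0045 0; 0 0 0.0045 0' -1; python3 -m inch '0 0 0 0; 0 0 0 0; 0 0 0 0; 0 0 0 0; 0 0 -0.01 0; 0 0 -0.02 0' 1;  python3 -m inch '0 0.004 0 0; 0 0.014 0 0; 0 0.028 0 0; 0 0.04 0.005 0; 0 0.049 0.012 0; 0 0.053 0.018 0; 0 0.053 0.02 0; 0 0.053 0.02 0';python3 -c "
from h import *
st()"
```

```text
time: 4.63
ee_pos: [0.5991, -0.1281, 0.0381]
eef_rot: [[0.944, -0.331, 0.0], [-0.331, -0.944, -0.0], [0.0, 0.0, -1.0]]
ft_force: [-0.3, -0.0, -0.6]
opening: 0.222
time: 5.13
ee_pos: [0.5985, -0.1274, 0.0578]
eef_rot: [[0.944, -0.331, -0.002], [-0.331, -0.944, 0.001], [-0.002, -0.0, -1.0]]
ft_force: [-0.4, -0.5, 0.2]
opening: 1.0
time: 5.8
ee_pos: [0.5801, -0.1776, 0.036]
eef_rot: [[0.943, -0.332, -0.003], [-0.332, -0.943, 0.002], [-0.003, -0.001, -1.0]]
ft_force: [-0.2, -0.0, 0.5]
opening: 0.998
t 5.8 tray xyz [-45.2   2.1  36. ] F [-0.2 -0.   0.5] M [-0.01  0.04  0.05] open 0.998 toolx yaw-tray -90.1 tilt [-0.003  0.002 -1.   ] q [-25.  30.  92.   0.  58.  -6.]
```

```bash
python3 -m inch '0 0 0 0; 0 0 0 0; 0 0 0 0; 0 0 0 0; 0 0 0 0; 0 0 0 0' -1; python3 -m inch '0 0 -0.001 0; 0 0 -0.003 0; 0 0 -0.006 0; 0 0 -0.009 0; 0 0 -0.012 0; 0 0 -0.014 0; 0 0 -0.014 0' -1;  python3 - <<'E'
from h import *
from station import vision
st()
for n in ("scene","wrist"):
    d=vision.get_image(n); cv2.imwrite(f"pics/{n}3.png",d["image"] if n=="wrist" else cv2.resize(d["image"][200:440,80:400],(800,600))); pickle.dump(d,open(n+"3.pkl","wb"))
E
```

```text
time: 6.3
ee_pos: [0.5821, -0.1775, 0.0384]
eef_rot: [[0.944, -0.33, 0.001], [-0.33, -0.944, -0.0], [0.001, -0.0, -1.0]]
ft_force: [0.2, 0.7, -0.3]
opening: 0.221
time: 6.88
ee_pos: [0.582, -0.1779, 0.0525]
eef_rot: [[0.944, -0.331, 0.001], [-0.331, -0.944, -0.001], [0.001, 0.0, -1.0]]
ft_force: [-0.3, 0.7, -3.4]
opening: 0.221
t 6.88 tray xyz [-44.9   0.3  52.5] F [-0.3  0.7 -3.4] M [-0.25  0.1   0.04] open 0.221 toolx yaw-tray -90.04 tilt [ 0.001 -0.001 -1.   ] q [-25.  29.  92.  -0.  60.  -6.]
```

View pics/scene3.png

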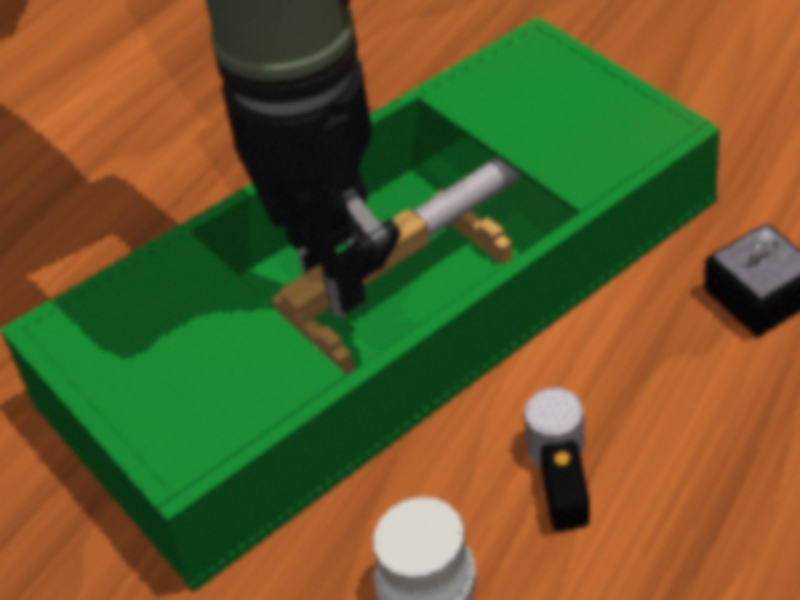

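View pics/wrist3.png

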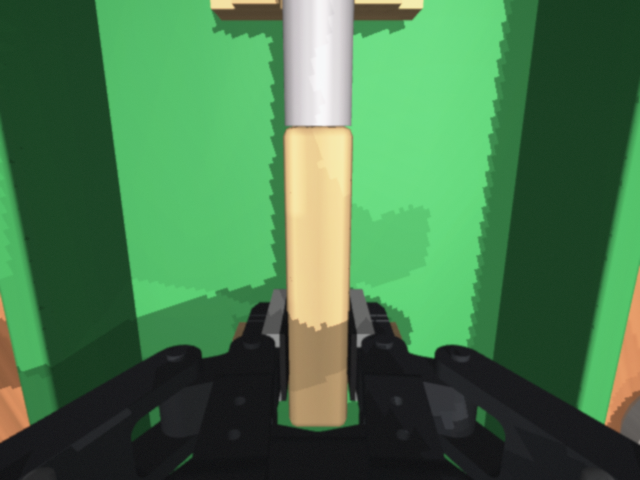

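The grip holds the whole mandrel level (about 3 N, 0.27 Nm). Next I lift in small steps so the cover edge tilts it, and watch the force.

```bash
python3 -m inch '0 0 -0.001 0; 0 0 -0.002 0; 0 0 -0.003 0; 0 0 -0.004 0; 0 0 -0.005 0; 0 0 -0.006 0; 0 0 -0.007 0; 0 0 -0.008 0' -1; python3 -c "
from h import *
st()"
python3 -m inch '0 0 -0.001 0; 0 0 -0.002 0; 0 0 -0.003 0; 0 0 -0.004 0' -1; python3 -c "
from h import *
st()"
```

```text
time: 7.65
ee_pos: [0.5813, -0.1777, 0.0595]
eef_rot: [[0.944, -0.331, -0.0], [-0.331, -0.944, -0.0], [-0.0, 0.0, -1.0]]
ft_force: [1.4, -0.5, -5.6]
opening: 0.221
t 7.65 tray xyz [-44.9   1.   59.5] F [ 1.4 -0.5 -5.6] M [-0.63  0.11 -0.02] open 0.221 toolx yaw-tray -90.03 tilt [-0. -0. -1.] q [-25.  28.  92.  -0.  61.  -6.]
time: 7.98
ee_pos: [0.5813, -0.1777, 0.0637]
eef_rot: [[0.944, -0.33, -0.001], [-0.33, -0.944, 0.0], [-0.001, 0.0, -1.0]]
ft_force: [-0.9, -0.8, -5.6]
opening: 0.221
t 7.98 tray xyz [-44.9   1.   63.7] F [-0.9 -0.8 -5.6] M [-0.69  0.3  -0.  ] open 0.221 toolx yaw-tray -90.03 tilt [-0.001  0.    -1.   ] q [-25.  28.  91.  -0.  61.  -6.]
```

```bash
python3 -m inch '0 0 -0.0015 0; 0 0 -0.003 0; 0 0 -0.0045 0; 0 0 -0.006 0; 0 0 -0.0075 0; 0 0 -0.009 0; 0 0 -0.0105 0; 0 0 -0.012 0' -1; python3 - <<'E'
from h import *
from station import vision
st()
for n in ("scene","side"):
    d=vision.get_image(n); cv2.imwrite(f"pics/{n}4.png",cv2.resize(d["image"][200:440,80:400],(800,600))if n=="scene" else cv2.resize(d["image"][205:475,200:480],None,fx=2.2,fy=2.2)); pickle.dump(d,open(n+"4.pkl","wb"))
E
```

```text
time: 8.65
ee_pos: [0.5815, -0.1776, 0.0759]
eef_rot: [[0.944, -0.331, -0.0], [-0.331, -0.944, 0.0], [-0.0, -0.0, -1.0]]
ft_force: [-1.7, -0.3, -4.7]
opening: 0.223
t 8.65 tray xyz [-44.8   0.9  75.9] F [-1.7 -0.3 -4.7] M [-0.47  0.25  0.07] open 0.223 toolx yaw-tray -90.03 tilt [-0.  0. -1.] q [-25.  27.  91.   0.  62.  -6.]
```

View pics/scene4.png

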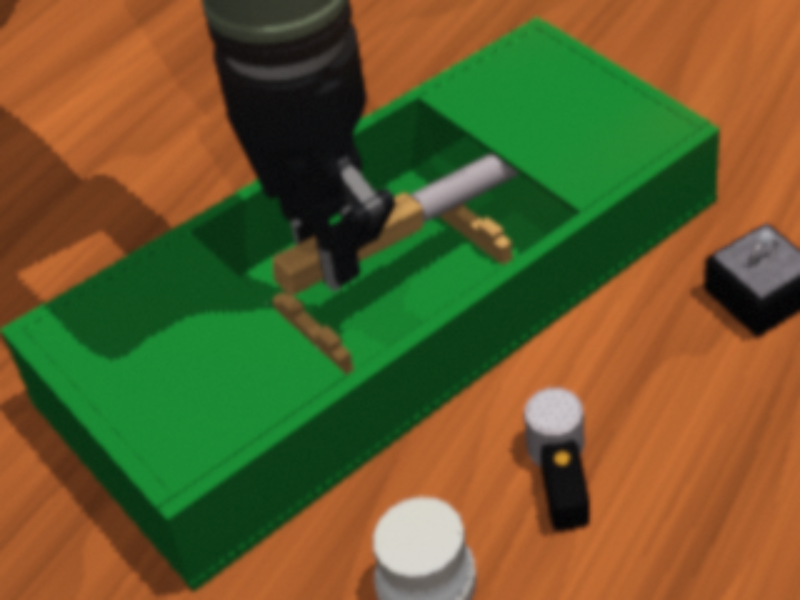

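```bash
python3 -m inch '0 0 -0.002 0; 0 0 -0.004 0; 0 0 -0.006 0; 0 0 -0.008 0; 0 0 -0.01 0; 0 0 -0.012 0; 0 0 -0.014 0; 0 0 -0.016 0; 0 0 -0.018 0; 0 0 -0.02 0; 0 0 -0.022 0; 0 0 -0.023 0' -1; python3 - <<'E'
from h import *
from station import vision
st()
for n in ("scene","side"):
    d=vision.get_image(n); cv2.imwrite(f"pics/{n}5.png",cv2.resize(d["image"][200:440,80:400],(800,600))if n=="scene" else cv2.resize(d["image"][205:475,200:480],None,fx=2.2,fy=2.2)); pickle.dump(d,open(n+"5.pkl","wb"))
E
```

```text
time: 9.75
ee_pos: [0.5816, -0.1778, 0.0991]
eef_rot: [[0.944, -0.33, 0.0], [-0.33, -0.944, -0.0], [0.0, 0.0, -1.0]]
ft_force: [-0.2, -0.9, -5.4]
opening: 0.22
t 9.75 tray xyz [-44.9   0.7  99.1] F [-0.2 -0.9 -5.4] M [-0.63  0.26 -0.04] open 0.22 toolx yaw-tray -90.03 tilt [ 0. -0. -1.] q [-25.  25.  91.  -0.  65.  -6.]
```

View pics/scene5.png

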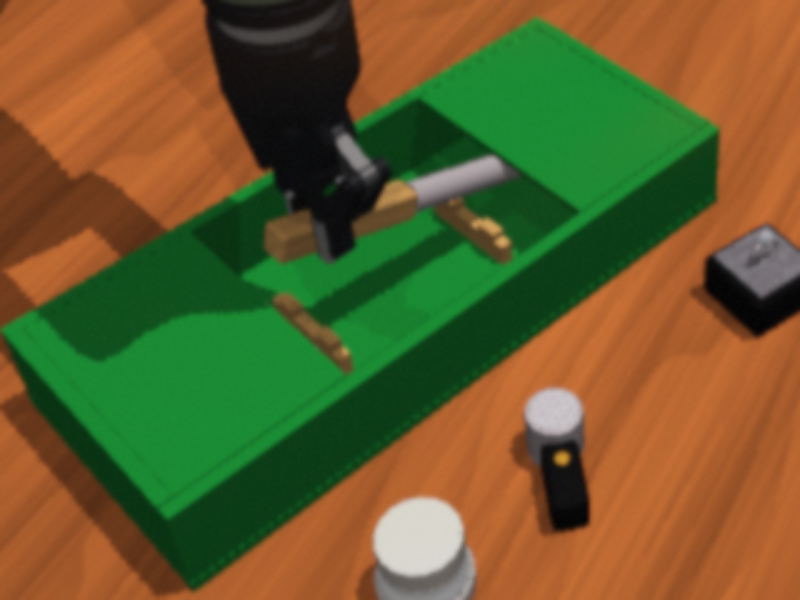

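View pics/side5.png

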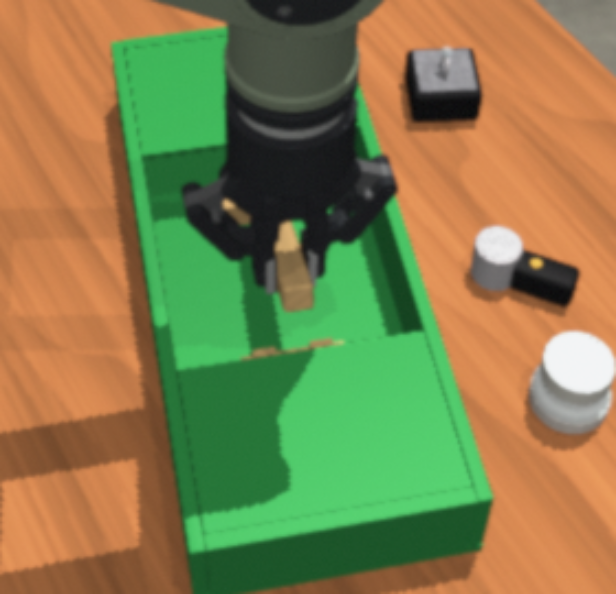

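Tilted about 18° with the butt up, at only about 2.5 N on the cover. Now I relieve the contact and withdraw along the mandrel's axis.

```bash
python3 -m inch '0 0.001 0.002 0; 0 0.003 0.002 0; 0 0.007 0.001 0; 0 0.012 -0.001 0; 0 0.018 -0.003 0; 0 0.024 -0.005 0; 0 0.03 -0.007 0; 0 0.036 -0.009 0; 0 0.042 -0.011 0; 0 0.047 -0.0125 0; 0 0.05 -0.0135 0; 0 0.05 -0.0135 0' -1; python3 - <<'E'
from h import *
from station import vision
st()
for n in ("scene",):
    d=vision.get_image(n); cv2.imwrite(f"pics/{n}6.png",cv2.resize(d["image"][200:440,80:400],(800,600))if n=="scene" else cv2.resize(d["image"][205:475,200:480],None,fx=2.2,fy=2.2)); pickle.dump(d,open(n+"6.pkl","wb"))
E
```

```text
time: 10.85
ee_pos: [0.565, -0.2258, 0.1127]
eef_rot: [[0.943, -0.332, 0.001], [-0.332, -0.943, -0.001], [0.001, 0.0, -1.0]]
ft_force: [0.0, -0.3, -4.2]
opening: 0.22
t 10.85 tray xyz [-95.7   0.5 112.7] F [ 0.  -0.3 -4.2] M [-0.29  0.14 -0.01] open 0.22 toolx yaw-tray -90.09 tilt [ 0.001 -0.001 -1.   ] q [-30.  24.  90.  -0.  66. -11.]
```

View pics/scene6.png

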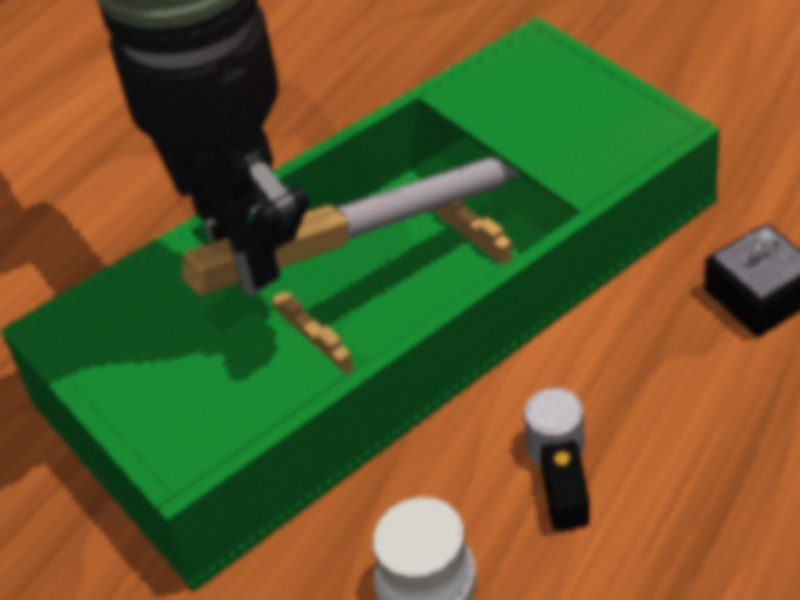

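```bash
python3 -m inch '0 0.002 0 0; 0 0.006 -0.001 0; 0 0.011 -0.0025 0; 0 0.017 -0.0045 0; 0 0.023 -0.0065 0; 0 0.029 -0.0085 0; 0 0.035 -0.0105 0; 0 0.041 -0.012 0; 0 0.047 -0.014 0; 0 0.052 -0.0155 0; 0 0.055 -0.0165 0; 0 0.055 -0.0165 0' -1; python3 - <<'E'
from h import *
from station import vision
st()
for n in ("scene",):
    d=vision.get_image(n); cv2.imwrite(f"pics/{n}7.png",cv2.resize(d["image"][200:440,80:400],(800,600))if n=="scene" else cv2.resize(d["image"][205:475,200:480],None,fx=2.2,fy=2.2)); pickle.dump(d,open(n+"7.pkl","wb"))
E
```

```text
time: 11.9
ee_pos: [0.5468, -0.2777, 0.1292]
eef_rot: [[0.943, -0.331, 0.001], [-0.331, -0.943, -0.001], [0.001, 0.0, -1.0]]
ft_force: [0.5, -0.1, -2.4]
opening: 0.222
t 11.9 tray xyz [-150.7    0.6  129.2] F [ 0.5 -0.1 -2.4] M [-0.32  0.06 -0.05] open 0.222 toolx yaw-tray -90.08 tilt [ 0.001 -0.001 -1.   ] q [-35.  23.  89.  -0.  68. -16.]
```

View pics/scene7.png

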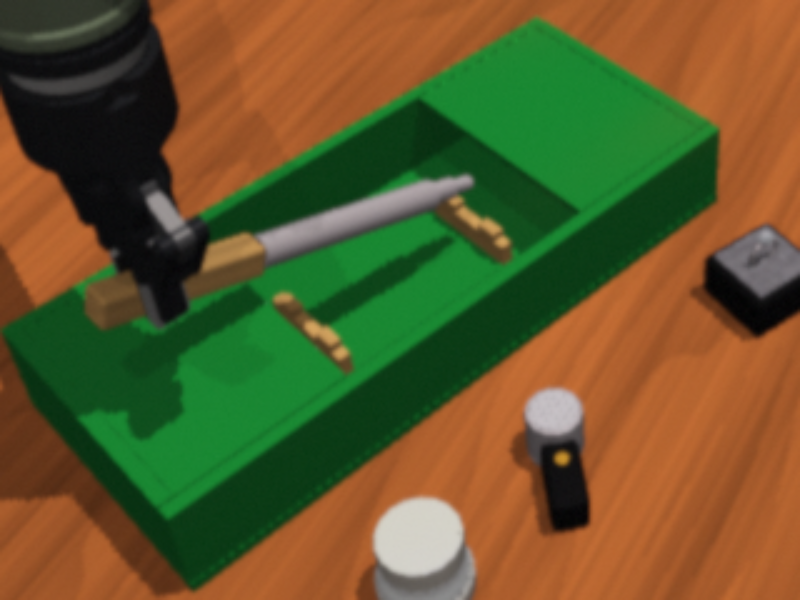

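The tip (472,182) is now clear of the cover edge (~x 530). I lift straight up, then move to the robot's side of the tray to level it lightly on the bare bench.

```bash
python3 -m inch '0 0 -0.004 0; 0 0 -0.012 0; 0 0 -0.024 0; 0 0 -0.036 0; 0 0 -0.048 0; 0 0 -0.06 0; 0 0 -0.072 0; 0 0 -0.084 0; 0 0 -0.094 0; 0 0 -0.1 0; 0 0 -0.1 0' -1; python3 -m inch '-0.004 -0.001 0 0; -0.012 -0.003 0 0; -0.026 -0.006 0 0; -0.042 -0.01 0 0; -0.06 -0.014 0 0; -0.08 -0.018 0 0; -0.1 -0.022 0 0; -0.12 -0.027 0 0; -0.14 -0.031 0 0; -0.16 -0.035 0 0; -0.176 -0.038 0 0; -0.186 -0.04 0 0' -1; python3 -m inch '-0.004 0 0.001 0; -0.004 0 0.004 0; -0.004 0 0.004 0' -1; python3 - <<'E'
from h import *
from station import vision
st()
for n in ("scene","side"):
    d=vision.get_image(n); cv2.imwrite(f"pics/{n}8.png",d["image"]); pickle.dump(d,open(n+"8.pkl","wb"))
E
```

```text
time: 12.87
ee_pos: [0.5478, -0.2774, 0.2312]
eef_rot: [[0.944, -0.331, 0.003], [-0.331, -0.944, -0.002], [0.004, 0.001, -1.0]]
ft_force: [0.8, 0.4, -1.8]
opening: 0.222
time: 13.87
ee_pos: [0.3819, -0.1756, 0.2274]
eef_rot: [[0.944, -0.33, -0.003], [-0.33, -0.944, 0.002], [-0.004, -0.001, -1.0]]
ft_force: [0.5, -0.3, -4.1]
opening: 0.224
time: 14.12
ee_pos: [0.3807, -0.1763, 0.2242]
eef_rot: [[0.944, -0.331, -0.0], [-0.331, -0.944, 0.0], [-0.0, -0.0, -1.0]]
ft_force: [0.2, 1.0, -3.8]
opening: 0.225
t 14.12 tray xyz [-109.8  190.8  224.2] F [ 0.2  1.  -3.8] M [-0.28  0.08  0.  ] open 0.225 toolx yaw-tray -90.04 tilt [-0.  0. -1.] q [-37.  -6. 111.   0.  76. -17.]
```

View pics/scene8.png

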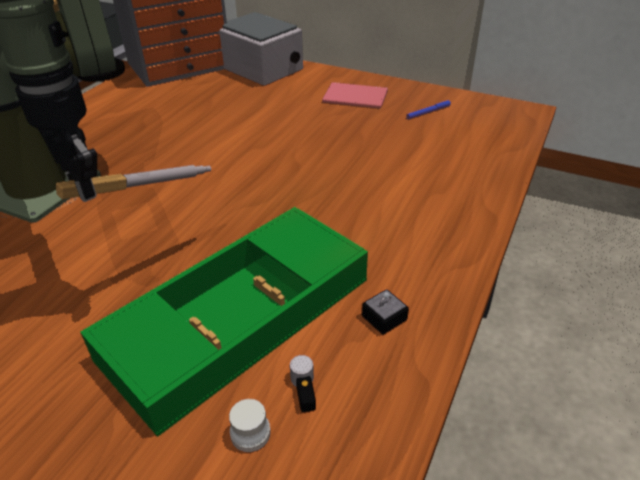

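View pics/side8.png

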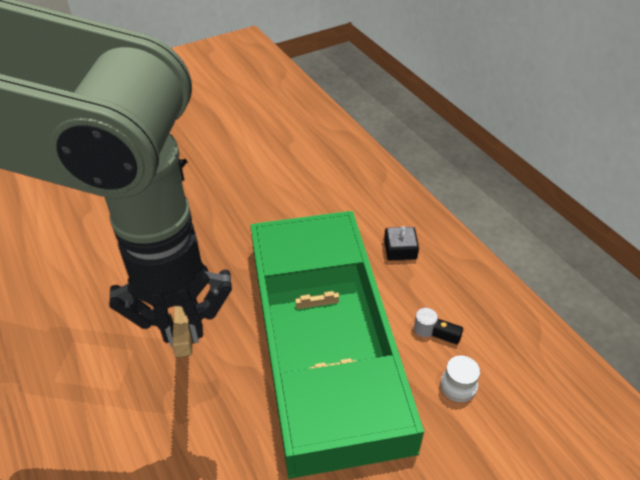

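```bash
python3 -m inch '0 0 0.004 0; 0 0 0.013 0; 0 0 0.028 0; 0 0 0.044 0; 0 0 0.06 0; 0 0 0.076 0; 0 0 0.092 0; 0 0 0.108 0; 0 0 0.12 0; 0 0 0.128 0; 0 0 0.132 0; 0 0 0.132 0' -1; python3 -m inch '0 0 0.002 0; 0 0 0.004 0; 0 0 0.006 0; 0 0 0.008 0; 0 0 0.01 0; 0 0 0.012 0; 0 0 0.014 0; 0 0 0.016 0; 0 0 0.018 0; 0 0 0.02 0; 0 0 0.022 0; 0 0 0.024 0' -1; python3 -c "
from h import *
st()"
```

```text
time: 15.22
ee_pos: [0.3802, -0.1758, 0.0917]
eef_rot: [[0.944, -0.331, -0.002], [-0.331, -0.944, 0.001], [-0.002, -0.001, -1.0]]
ft_force: [-1.1, -0.7, -2.7]
opening: 0.22
time: 16.22
ee_pos: [0.3814, -0.177, 0.0693]
eef_rot: [[0.944, -0.331, 0.001], [-0.331, -0.944, -0.001], [0.002, 0.001, -1.0]]
ft_force: [-0.3, -2.0, 1.7]
opening: 0.218
t 16.22 tray xyz [-110.3  190.    69.3] F [-0.3 -2.   1.7] M [0.17 0.08 0.16] open 0.218 toolx yaw-tray -90.04 tilt [ 0.001 -0.001 -1.   ] q [-37.   8. 118.  -0.  54. -17.]
```

```bash
python3 -m inch '0 0.0005 0.002 0; 0 0.001 0.004 0; 0 0.0015 0.006 0; 0 0.002 0.008 0; 0 0.0025 0.01 0; 0 0.003 0.012 0; 0 0.0035 0.014 0; 0 0.004 0.016 0; 0 0.0045 0.018 0; 0 0.005 0.02 0; 0 0.0055 0.022 0; 0 0.006 0.024 0' -1; python3 -c "
from h import *
st()"; python3 -m inch '0 0.0005 0.002 0; 0 0.001 0.004 0; 0 0.0015 0.006 0; 0 0.002 0.008 0; 0 0.002 0.01 0; 0 0.002 0.012 0; 0 0.002 0.014 0; 0 0.002 0.016 0' -1; python3 - <<'E'
from h import *
from station import vision
st()
for n in ("scene",):
    d=vision.get_image(n); cv2.imwrite(f"pics/{n}9.png",cv2.resize(d["image"][100:340,0:320],(800,600)))
E
```

```text
time: 17.22
ee_pos: [0.3788, -0.1818, 0.0446]
eef_rot: [[0.944, -0.331, 0.0], [-0.331, -0.944, 0.0], [-0.0, -0.0, -1.0]]
ft_force: [0.5, -1.3, 1.5]
opening: 0.221
t 17.22 tray xyz [-115.6  190.9   44.6] F [ 0.5 -1.3  1.5] M [ 0.36 -0.27 -0.14] open 0.221 toolx yaw-tray -90.05 tilt [ 0.  0. -1.] q [-37.  11. 119.   0.  51. -18.]
time: 17.88
ee_pos: [0.3783, -0.1844, 0.0288]
eef_rot: [[0.944, -0.33, 0.0], [-0.33, -0.944, -0.001], [0.001, 0.001, -1.0]]
ft_force: [-1.6, -3.5, 3.8]
opening: 0.22
t 17.88 tray xyz [-118.2  190.4   28.8] F [-1.6 -3.5  3.8] M [ 0.12 -0.09 -0.03] open 0.22 toolx yaw-tray -90.02 tilt [ 0.    -0.001 -1.   ] q [-38.  13. 119.  -0.  49. -18.]
```

View pics/scene9.png

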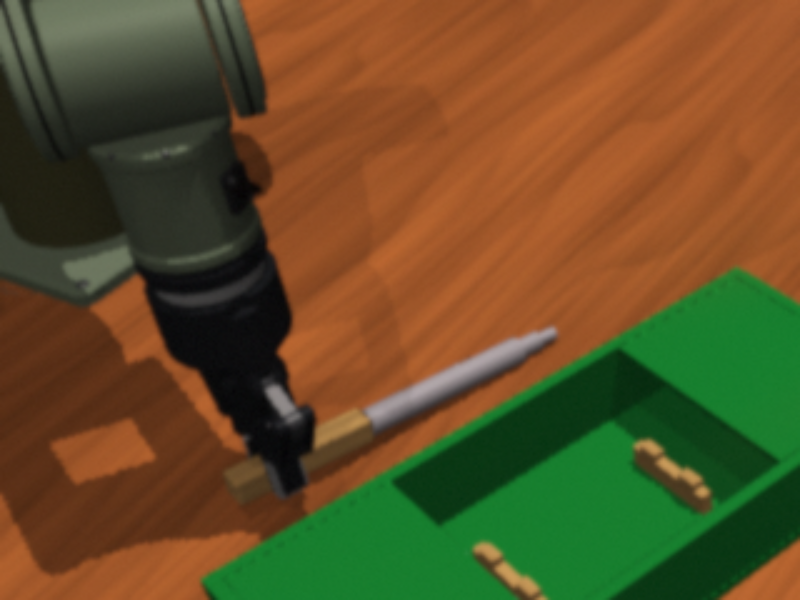

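```bash
python3 -m inch '0 0 0.0015 0; 0 0 0.003 0; 0 0 0.0045 0; 0 0 0.0055 0; 0 0 0.0055 0' -1; python3 -c "
from h import *
st()"; python3 -m inch '0 0 -0.003 0; 0 0 -0.01 0; 0 0 -0.022 0; 0 0 -0.036 0; 0 0 -0.052 0; 0 0 -0.068 0; 0 0 -0.084 0; 0 0 -0.1 0; 0 0 -0.116 0; 0 0 -0.13 0; 0 0 -0.14 0; 0 0 -0.144 0' -1; python3 - <<'E'
from h import *
from station import vision
st()
for n in ("scene",):
    d=vision.get_image(n); cv2.imwrite(f"pics/{n}10.png",cv2.resize(d["image"][60:300,0:320],(800,600)));pickle.dump(d,open(n+"10.pkl","wb"))
E
```

```text
time: 18.35
ee_pos: [0.3782, -0.1838, 0.0232]
eef_rot: [[0.944, -0.331, 0.0], [-0.331, -0.944, -0.0], [0.0, 0.0, -1.0]]
ft_force: [-0.0, -2.8, 2.7]
opening: 0.219
t 18.35 tray xyz [-117.8  190.7   23.2] F [-0.  -2.8  2.7] M [ 0.05 -0.11 -0.11] open 0.219 toolx yaw-tray -90.05 tilt [ 0. -0. -1.] q [-38.  13. 119.  -0.  48. -18.]
time: 19.35
ee_pos: [0.3782, -0.1836, 0.1684]
eef_rot: [[0.944, -0.33, 0.001], [-0.33, -0.944, -0.001], [0.001, 0.001, -1.0]]
ft_force: [-0.5, 0.2, -2.2]
opening: 0.217
t 19.35 tray xyz [-117.6  190.8  168.4] F [-0.5  0.2 -2.2] M [-0.31  0.06  0.02] open 0.217 toolx yaw-tray -89.99 tilt [ 0.001 -0.001 -1.   ] q [-38.  -2. 114.  -0.  68. -18.]
```

View pics/scene10.png

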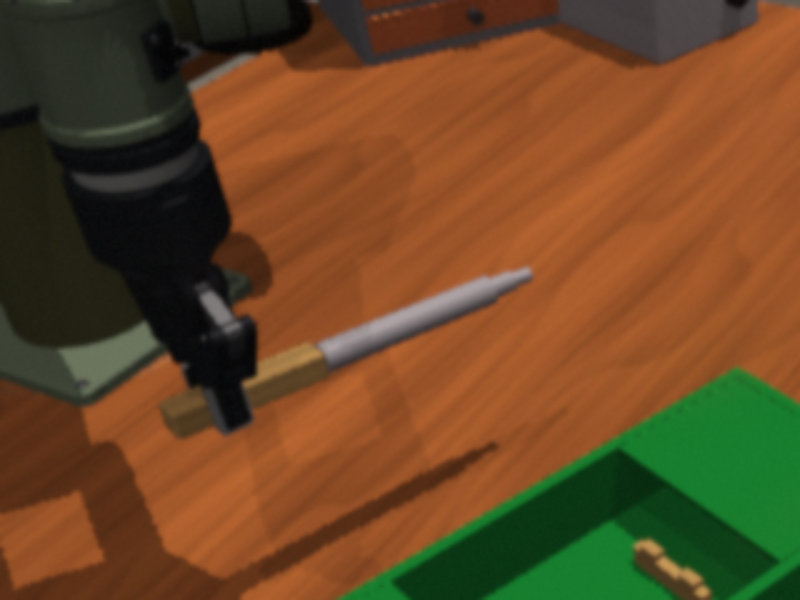

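```bash
python3 -m inch '0 0 -0.004 0; 0 0 -0.014 0; 0.004 0 -0.028 0; 0.012 -0.001 -0.042 0; 0.026 -0.003 -0.056 0; 0.044 -0.005 -0.068 0; 0.064 -0.008 -0.078 0; 0.084 -0.01 -0.085 0; 0.104 -0.012 -0.09 0; 0.124 -0.015 -0.09 0; 0.142 -0.017 -0.09 0; 0.158 -0.018 -0.09 0' -1; python3 -m inch '0.012 -0.001 0 0; 0.022 -0.002 0 0; 0.029 -0.002 0 0; 0.032 -0.002 0 0; 0.032 -0.002 0 0; 0.032 -0.002 0 0' -1;  python3 - <<'E'
from h import *
from station import vision
st()
for n in ("scene","side"):
    d=vision.get_image(n); cv2.imwrite(f"pics/{n}11.png",d["image"]);pickle.dump(d,open(n+"11.pkl","wb"))
E
```

```text
time: 20.4
ee_pos: [0.5339, -0.2189, 0.2566]
eef_rot: [[0.944, -0.33, -0.002], [-0.33, -0.944, 0.001], [-0.002, -0.0, -1.0]]
ft_force: [-0.2, 0.1, -3.0]
opening: 0.22
time: 20.9
ee_pos: [0.5635, -0.2275, 0.2569]
eef_rot: [[0.944, -0.331, -0.001], [-0.331, -0.944, 0.001], [-0.001, -0.0, -1.0]]
ft_force: [0.4, 0.5, -3.8]
opening: 0.221
t 20.9 tray xyz [-97.9   1.4 256.9] F [ 0.4  0.5 -3.8] M [-0.28  0.1   0.01] open 0.221 toolx yaw-tray -90.03 tilt [-0.001  0.001 -1.   ] q [-30.  16.  83.  -0.  82. -11.]
```

View pics/scene11.png

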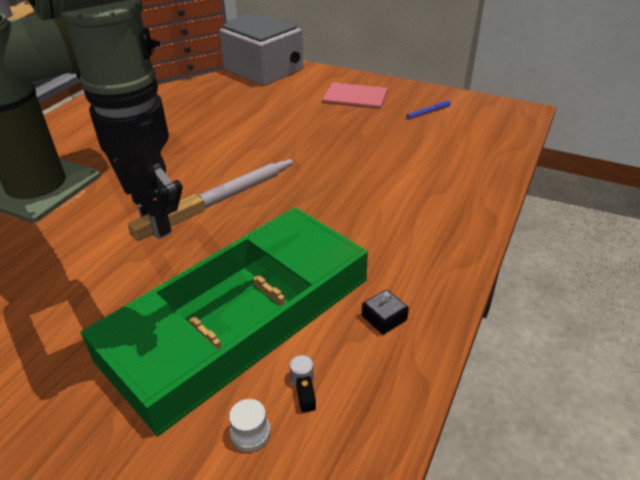

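View pics/side11.png

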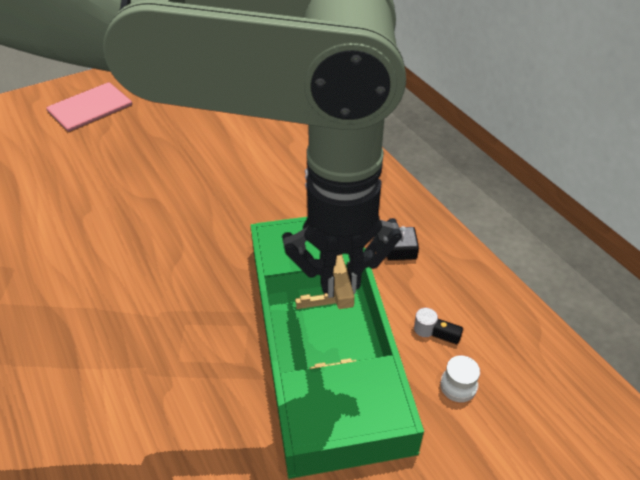

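The tip is at (292,162) and the butt at (134,231), hanging above the tray. The bystanders look unmoved. I'll work out tip and butt heights and a bystander pixel difference.

```bash
python3 - <<'E'
from h import *
d=pickle.load(open("scene11.pkl","rb"));s0=pickle.load(open("scene0.pkl","rb"))
def inplane(uv,y=1):
    r=least_squares(lambda a:(proj(d,[tw(a[0],y,a[1])])-uv).ravel(),[0,250],x_scale=10);return r.x.round(1)
t=inplane((292,162));b=inplane((134,231));print(t,b,np.hypot(*(t-b)),np.degrees(np.arctan2(t[1]-b[1],t[0]-b[0])))
D=cv2.absdiff(d["image"],s0["image"]).max(2)
print("bystander diff",D[340:450,215:325].max(),D[285:335,355:415].max())
E
```

```text
[133.6 235.2] [-126.   254.1] 260.2870914970622 -4.164033203124986
bystander diff 18 17
```

It measures 4° off level, with a length of 260 as it should be and the tip 23 cm up. I'll hold for a second to check for creep.

```bash
python3 -m inch '0 0 0 0; 0 0 0 0; 0 0 0 0; 0 0 0 0; 0 0 0 0; 0 0 0 0; 0 0 0 0; 0 0 0 0; 0 0 0 0; 0 0 0 0; 0 0 0 0; 0 0 0 0' -1;  python3 - <<'E'
from h import *
from station import vision
st()
a=pickle.load(open("scene11.pkl","rb"))["image"]
d=vision.get_image("scene");b=d["image"]
print("diff at mandrel",cv2.absdiff(a,b)[150:245,195:300].max(), cv2.phaseCorrelate(a[150:180,262:302].mean(2),b[150:180,262:302].mean(2)))
c=np.hstack([cv2.resize(i[150:200,190:300],(400,180)) for i in (a,b)]);cv2.imwrite("pics/cmp.png",cv2.resize(b[140:250,120:310],(800,463),interpolation=cv2.INTER_CUBIC))
E
```

```text
time: 22.0
ee_pos: [0.564, -0.2277, 0.2573]
eef_rot: [[0.944, -0.331, 0.0], [-0.331, -0.944, -0.0], [0.0, 0.0, -1.0]]
ft_force: [-0.1, 0.6, -2.6]
opening: 0.222
t 22.0 tray xyz [-97.8   0.8 257.3] F [-0.1  0.6 -2.6] M [-0.31  0.1   0.01] open 0.222 toolx yaw-tray -90.03 tilt [ 0. -0. -1.] q [-30.  16.  83.   0.  82. -11.]
diff at mandrel 21 ((0.041292414683663736, -0.012635294469300007), 0.9765689433917056)
```

View pics/cmp.png

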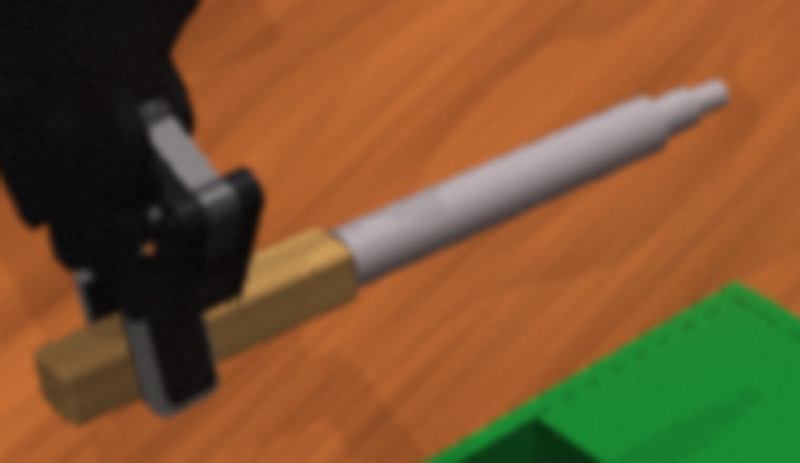

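```bash
python3 -c "
from station import manip
print(manip.job_done())"
```

```text
the job is handed in; nothing more can be done
None
```

The mandrel is out of the tray and still in the gripper, held above the tray, and the job is handed in at about 22 s of the 40 s allowed.

**How it went:** I slid the mandrel 5 cm tip-wards and re-gripped the handle near its end. Lifting against the tip cover tilted it about 18°, and I drew it out along its axis, butt end first. The highest force readings on the cover were about 3 N. The moves allow no wrist tilt, so I levelled it by lowering the tip onto the bare bench beside the tray. That pressed on the bench with about 5 to 7 N. I then lifted it back over the tray.

**Last checks:**
- **Height:** the tip is about 23 cm and the butt about 25 cm above the bench, so the lowest point is about 16 cm above the tray top.
- **Stillness:** there was no visible creep over a 1 s hold (0.04 px).
- **Bystanders:** the loupe, ring box and jar look unmoved from the first picture.

**Less than ideal:**
- **Level:** it hangs about 4° tip-down, not exactly level.
- **Grip:** I hold it by the handle, not at the balance point. The load in the grip is about 0.3 Nm, against roughly 0.65 Nm when it slipped during tilting.

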